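Turn the cutlery insert round in its sloping stand

ROBOT

A 6-joint arm with a two-finger parallel gripper is mounted at the origin on the work surface. World frame = base frame: x ahead of the robot, y to its left, z up, the work surface at z = 0. Lengths are in mm, angles in rad, forces in N, time in s.
With the tool pointing down it reaches from about 275 to 750 mm from the base axis. Payload 10.2 kg.
Tool frame: the origin (TCP) lies at the very end of the fingers, on their centre line; the grasp point (between the pads) lies 19 mm behind it; x points along the fingers, y is the direction in which the jaws open and shut, and the axes are right-handed (so a half turn about x gives the same grasp; the last joint's range is limited). The gripper opens to 85 mm and grips with 20 to 120 N. Pads are 22 mm wide; open, the fingers measure 114 mm over their backs; the gripper's body (76 mm by 85 mm) begins 54 mm behind the grasp point. The pads swing forward as they close: fully open they stand 13 mm farther back than shut.
Start: joints at [-1.511, 0.313, 1.498, -0, 1.331, -0.223], TCP at [146.486, -504.156, 198.794] pointing down, gripper open.
Joint ranges: [-2.94, 2.94], [-0.97, 2.17], [0.19, 2.56], [-1.23, 4.37], [0.02, 3.11], [-2.88, 2.88]. Speed limits (rad/s): [2.39, 2.39, 3.01, 3.14, 3.14, 3.14].

INTERFACE

Orientations are given as a unit quaternion [w, x, y, z].
In Python, from rig import ctrl, viewer, order gives the robot as it stands. The module is installed in compiled form; this text tells all that it offers.
- The arm moves only by the tool carry_out, never from a script. Its argument "deltas" is a list of rows, each a list of 7 numbers: the gripper command: -1 is fully open, 1 is shut, values between are in proportion, then the shift along the tool's x, y, z in mm, then the turn, a rotation vector about the tool's x, y, z in degrees. A call has exactly 5 rows; each row is the pose to reach, as a shift and turn from the pose commanded when the call began, along the tool's axes at that moment; what a row does not reach only later rows make up. A row lasts 1/8 s, in which the tool goes at most 62.5 mm and 10.7 degrees, less where a joint would pass 70% of its speed; a pose out of reach is approached as far as the arm can. A call with a gripper value outside its range is refused whole. The fingers move at their own pace and stop on an object; "newtons" is the grip in N (left out, the last holds). Time passes only in rows, so rows that repeat a pose let the fingers close, or fill a call up. It gives the time, the measured TCP pose, the force and the opening at its end, in the units of the state.
- ctrl.sense(): the state, without advancing time (a new reading comes with each control period).
- viewer.capture(name): name is "side" or "top" or "wrist"; returns the picture (480x640x3 uint8, red, green, blue); there is no depth.
- viewer.calibration(name): a dict with "fx", "fy", "cx", "cy" (pixels), "k1" (the pictures are not rectified: a ray, as slopes to the right and down, at radius r is drawn at 1 + k1 r^2 times it, then the intrinsics apply), "xyz" and "attitude" of the camera in the world; the wrist camera has in their place "T_tool_cam" (4x4, takes a point from camera to tool coordinates, whose origin is the TCP and whose axes are the tool frame's). Camera axes: x right, y down, z forward; pixel columns grow to the right and rows downward; lengths in mm; the calibration is good to about 2 mm. A picture is of the moment at which its call begins: read the wrist's pose just before it. calibration takes no time and is no camera call.
- order.finish_job(): hands the job in, once; it reports no verdict.
The state is a dict: "time_s": time; "joints": joint angles; "dq": joint speeds; "tau": joint torques, N m; "eef_pos": TCP position; "ee_rot": TCP orientation; "force": force on the tool from outside, world axes, zero at the start; "wrist_torque": the same for the moment, N m; "grip_width": opening from 0.0 (shut) to 1.0 (fully open).
Only numpy, scipy, OpenCV 4.12 (cv2) and the standard library are available. Lean on these libraries where they do the work, as an engineer would, in place of code of your own. Each camera call takes 0.05 s, during which the arm holds its last target. There are 200 camera calls.

TASK

The grey cutlery insert has been put into the white sloping stand back to front: its low, scooped end is at the top of the slope. Lift it right out by its handle (which has some play along the tray), turn it half round, and put it back so that the scooped end is at the bottom of the slope, pushed down past its spring catches until it sits fully home on the floor of the well; then let go. Do not drop it or ram it against the stand, and leave the other things on the worktop where they are.

Things in the scene. Friction and masses are not known exactly. Their poses are not given: they have to be found in the camera images.
- stand: White plastic cutlery stand fixed to the worktop, about 200 x 125 mm, front (low side) towards its own -x, roughly facing the robot (yaw within 0.3 rad). Origin on the worktop below the middle of the well; z up.
- well: Open rectangular well of the stand, tilted 25 deg. Origin: middle of its inner floor, 64 mm above the worktop. x points up the slope, away from the robot, y left across it, z is the floor's normal, leaning 25 deg from vertical to the stand's front; the insert goes in and out along z. Inside 183 (x) by 112 mm (y), walls 6 thick, 30 high, no lead-in; the lower end wall dips to 14 mm over its middle 65.
- catch_left (a point): Spring catch in the middle of the well's +y wall, 17 mm above its floor; there is a like one in the -y wall. A steel ball of 6 mm radius stands 4 mm into the well (1.5 N/mm, preload 3 N) and snaps over the insert's rib.
- mouth (a point): Centre of the well's mouth, 30 mm above its floor. Weight alone leaves the insert resting on the catch balls, about 13 mm too high; 5 to 15 N of push along the well's -z takes it past them, and 10 to 20 N of pull along +z takes it out.
- insert: Loose grey plastic cutlery tray, 180 (x) by 104 mm (y; 109 over its ribs), 40 mm high, 0.3 to 0.5 kg. Origin at the centre of its underside, z out of the tray's open top. The +x end is the scooped one, its wall only 14 mm high between two corner pieces; the -x end is full height. About 1.5 mm to spare all round in the well. At the start it is home in the well, its x up the slope.
- rib_left (a point): Middle of a 46 mm long rounded rib on the insert's +y outer side, 10 mm above its underside, standing out 2.5 mm; a like one is on the -y side. When the insert is home the catch balls lie just above the ribs.
- handle (a point): Middle of the insert's handle bar, 63 mm above the underside. The bar is 80 mm long along the insert's x, 14 mm thick along y, from 50 to 76 mm above the underside; nothing else is higher than 40 mm. The handle slides along the insert's x, 10 mm either way from the middle, with about 1.6 N of friction: when held on a slope the insert may creep down-slope along it, or not, so feel for the well.
- scoop (a point): Middle of the top edge of the insert's low, scooped end: 88 mm along the insert's x, 14 mm above its underside.
- mug: White mug, 76 mm across, 85 mm high, beside the stand; origin under its centre. Leave alone.
- jar: Glass jar with a steel lid, 68 mm across, 90 mm high, beside the stand; origin under its centre. Leave alone.
- spoon: Steel spoon, 160 mm, lying flat on the worktop in front of the stand. Leave alone.
- bowl: White bowl, 130 mm across, 50 mm high; origin under its centre. Leave alone.
- can: Food can, 72 mm across, 100 mm high; origin under its centre. Leave alone.
- spatula: Black spatula, 260 mm, lying flat. Leave alone.
Mind the look-alikes: they are no part of the job. What is shaped like the stand but green is not meant.

How it is judged (in metres and radians):
On the way, in this order (a step that is already met when the one before it is completed fails the run):
1. the insert is held clear of the stand, its underside more than 45 mm above the floor of the well (z of insert in the frame of well above 0.045 m and contact force between insert and stand below 0.05 N and contact force between insert and the fingers above 1 N), for 0.2 s.
2. the insert is home in the well, turned half round (z of insert in the frame of well below 0.003 m and x of scoop in the frame of well below -0.08 m and angle between the z axis of insert and the z axis of well, either way round below 0.05 rad and angle between the x axis of insert and the x axis of well, either way round below 0.05 rad), for 0.2 s.
At the end, for the whole second after the job is handed in: The insert lies in the well with its scooped end at the bottom of the slope (that edge more than 80 mm down-slope of the well's middle), its underside within 3 mm of the well's floor, within 0.05 rad of the well's directions, at rest and released (all of step 2 and linear speed of insert below 0.01 m/s and angular speed of insert below 0.05 rad/s and contact force between insert and the arm below 0.05 N and contact force between insert and the fingers below 0.05 N); the robot touches nothing.
It fails at once if the insert is pressed or jammed against the stand with more than 50 N (contact force between insert and stand above 50 N).
It fails at once if the insert is dropped or thrown (moving faster than 0.4 m/s out of the fingers) (linear speed of insert above 0.4 m/s and contact force between insert and the fingers below 0.05 N).
It fails at once if a bystander is moved more than 25 mm (distance of any of mug, jar, spoon, bowl, can, spatula from where it was at the start of the episode above 0.025 m).
It fails at once if the mug, jar, can or bowl is tipped (angle between any of mug, jar, can, bowl's own z axis and vertical above 0.35 rad).
It also fails if it takes over 51 s, if anything falls off the work surface, if the arm or the gripper's body presses on something with over 40 N, if the wrist force passes 120 N, or if a joint passes its speed limit or range.

## Working session

There is one attempt and no reset: what is moved stays moved. The work goes in short steps, Python scripts to look and compute and a tool call to move; the robot and the scene stay as the last step left them, time stands still between calls to the robot, and variables do not carry over. Pictures are saved under pics/ and viewed, about 8 in all and at most 12, crops included, and the job is handed in when it is done.

Besides the shell and the picture viewer there is one more tool, called after "Call:" in YAML: its name, and indented under it one key for each argument. carry_out: Moves the arm, as the interface text tells. Its arguments: {"type":"object","properties":{"deltas":{"type":"array"},"newtons":{"type":"number"}},"required":["deltas"]}

```bash
mkdir -p pics; python3 - <<'E'
from rig import ctrl,viewer
import cv2,numpy as np
print(ctrl.sense())
for n in ("top","side","wrist"):
    c=viewer.calibration(n); print(n,c)
    im=viewer.capture(n); cv2.imwrite(f"pics/{n}0.png",im[...,::-1])
E
```

```text
{'time_s': 0.0, 'joints': array([-1.51140121e+00,  3.13447903e-01,  1.49845777e+00,  7.16403312e-06,
        1.33099308e+00, -2.23414429e-01]), 'dq': array([ 2.27483036e-04, -5.12071708e-05, -6.35176772e-04, -3.78218979e-04,
        7.29771094e-05, -2.24577903e-03]), 'tau': array([ 4.82521009e-04, -4.12267649e+01, -2.59742206e+01, -1.75900377e-04,
        4.11369314e-03, -2.24124527e-06]), 'eef_pos': array([ 146.46821314, -503.83813499,  198.22839079]), 'ee_rot': array([ 0.09919475,  0.70008936,  0.10011479, -0.7000088 ]), 'force': array([-0.43045338,  0.4749417 , -0.99676987]), 'wrist_torque': array([ 0.01124974,  0.00262335, -0.05297994]), 'grip_width': 0.9995248062124618}
top {'fx': 435.25205647057754, 'fy': 435.25205647057754, 'cx': 323.6784134815801, 'cy': 236.94592107955447, 'k1': -0.03137922899002782, 'xyz': array([ 348.72120238,  -26.372166  , 1033.38450098]), 'attitude': array([-0.0897108 ,  0.74549712, -0.65537481,  0.08166932])}
side {'fx': 452.75500249737246, 'fy': 452.75500249737246, 'cx': 323.7428432100133, 'cy': 245.784452875483, 'k1': 0.0008757151785871153, 'xyz': array([ 51.0247429 , 579.6194297 , 685.94598462]), 'attitude': array([ 0.15408217, -0.30829492,  0.84019314, -0.4186746 ])}
wrist {'fx': 332.96410751211073, 'fy': 332.96410751211073, 'cx': 320.5775631454878, 'cy': 237.63679861260675, 'k1': -0.06251624372415775, 'T_tool_cam': array([[-1.30203367e-03, -3.23732187e-01,  9.46147861e-01,
        -1.74170626e+02],
       [ 9.99999148e-01, -5.07718540e-04,  1.20242065e-03,
        -6.73419409e-01],
       [ 9.11145434e-05,  9.46148621e-01,  3.23732572e-01,
        -8.48403944e+01],
       [ 0.00000000e+00,  0.00000000e+00,  0.00000000e+00,
         1.00000000e+00]])}
```

View pics/top0.png

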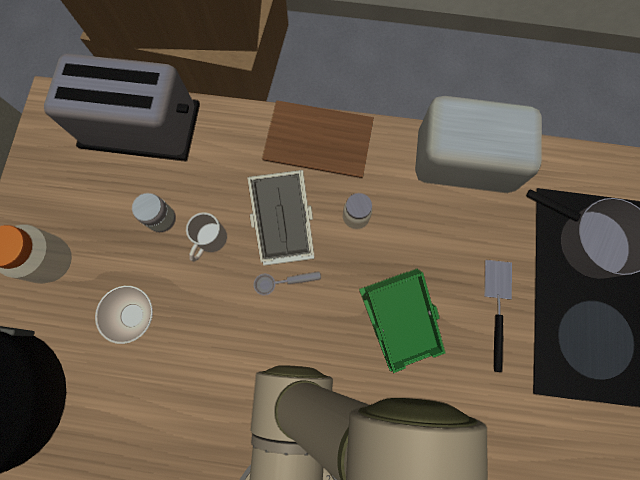

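View pics/side0.png

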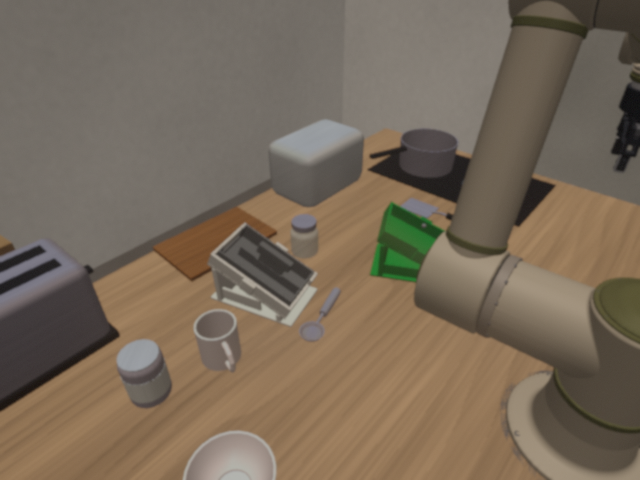

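The white stand with the grey insert is at top (280,217) and side (265,275). Look-alikes are the green stand at top (402,320) and side (405,245), not meant; the brown board at (320,138) and the grey box at (480,140) are unrelated. Next is one close crop to check the choice and pick the rim corners.

```bash
cat > h.py <<'E'
import numpy as np
from scipy.spatial.transform import Rotation as R
def rot(q): return R.from_quat(np.roll(np.asarray(q,float),-1))
def proj(P,c,T=None):
    P=np.atleast_2d(P)
    if T is None: p=rot(c["attitude"]).inv().apply(P-c["xyz"])
    else: p=(P-T[:3,3])@T[:3,:3]
    s=p[:,:2]/p[:,2:]; s=s*(1+c["k1"]*(s**2).sum(1,keepdims=True))
    return s*[c["fx"],c["fy"]]+[c["cx"],c["cy"]]
def well(x,y,yaw):
    "world<-well 4x4"
    T=np.eye(4); T[:3,:3]=(R.from_euler('z',yaw)*R.from_euler('y',-25,degrees=True)).as_matrix(); T[:3,3]=[x,y,64]; return T
def ap(T,P): return np.atleast_2d(P)@T[:3,:3].T+T[:3,3]
RIM=np.array([[sx*97.5,sy*62,30] for sx,sy in ((1,1),(1,-1),(-1,-1),(-1,1))])
def camT(c,s):
    T=np.eye(4);T[:3,:3]=rot(s["ee_rot"]).as_matrix();T[:3,3]=s["eef_pos"];return T@c["T_tool_cam"]
E
python3 - <<'E'
import cv2,numpy as np
a=cv2.imread("pics/top0.png")[162:272,235:325]; b=cv2.imread("pics/side0.png")[215:325,200:325]
f=lambda i:cv2.resize(i,None,fx=3.6,fy=3.6,interpolation=cv2.INTER_CUBIC)
cv2.imwrite("pics/crop0.png",np.hstack([f(a),f(b)]))
E
```

```text
(no output)
```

View pics/crop0.png

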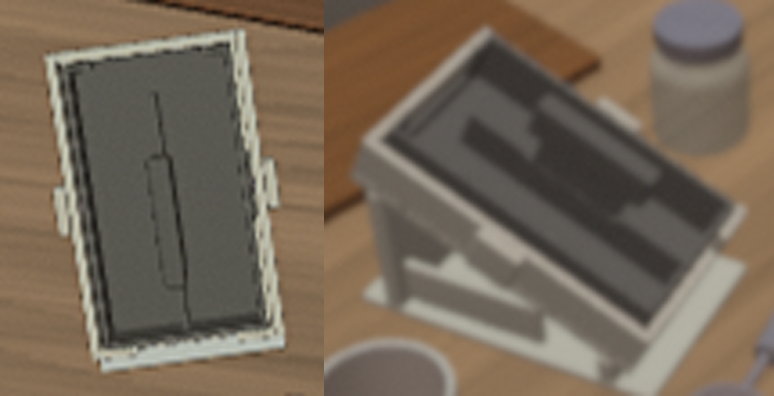

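```bash
python3 - <<'E'
from h import *
from rig import viewer
from scipy.optimize import least_squares
ct,cs=viewer.calibration("top"),viewer.calibration("side")
pt=np.array([[46,56],[243,30],[284,338],[97,358]])/3.6+[235,162]
ps=np.array([[44,140],[165,28],[421,207],[321,335]])/3.6+[200,215]
def res(v,full=False):
    T=well(*v[:3]); return np.r_[(proj(ap(T,RIM),ct)-pt).ravel(),(proj(ap(T,RIM),cs)-ps).ravel()]
s=least_squares(res,[520,40,0],loss="soft_l1",x_scale=[10,10,.1]); print(s.x,res(s.x).reshape(-1,2).round(1).tolist())
T=well(*s.x)
for hx in(-10,0,10):
  P=ap(T,[[hx+40,0,76],[hx-40,0,76]]); print(hx,(proj(P,ct)-[235,162])*3.6,(proj(P,cs)-[200,215])*3.6+[324,0])
E
```

```text
[6.26716905e+02 1.03239235e+02 2.62084551e-01] [[-0.3, -0.2], [0.7, 0.1], [0.1, -0.6], [-1.5, 0.9], [-1.5, -1.3], [-0.7, -1.6], [1.1, -0.3], [1.4, 1.1]]
-10 [[157.46068109 160.03331121]
 [175.9021163  290.7832862 ]] [[544.43895417  92.9480962 ]
 [661.21624447 174.85405361]]
0 [[155.11791646 143.38984149]
 [173.62620918 274.67208563]] [[529.9211145   82.76561778]
 [646.55700329 164.57216394]]
10 [[152.76682056 126.67960333]
 [171.34193326 258.49458391]] [[515.42076531  72.59543574]
 [631.9155823  154.30280275]]
```

```bash
cat >> h.py <<'E'
W=(626.7,103.2,.262)
def grasp(hx,z,flip=1,W=W,y=0,pitch=0):
    "TCP pose: tool x=-well z, tool y=flip*well y; at well coords (hx,y,z)"
    T=well(*W); G=np.eye(4); x=np.array([0,0,-1.]); yv=np.array([0,flip,0.])
    G[:3,:3]=R.from_euler('y',pitch,degrees=True).as_matrix()@np.c_[x,yv,np.cross(x,yv)]; G[:3,3]=[hx,y,z]; return T@G
def tool(s):
    T=np.eye(4);T[:3,:3]=rot(s["ee_rot"]).as_matrix();T[:3,3]=s["eef_pos"];return T
def delta(T0,T1):
    D=np.linalg.inv(T0)@T1; return np.r_[D[:3,3],np.degrees(R.from_matrix(D[:3,:3]).as_rotvec())].round(1)
E
python3 - <<'E'
from h import *
from rig import ctrl,viewer
s=ctrl.sense(); T0=tool(s); print(T0.round(3))
A=R.from_euler('z',-s["joints"][0]).as_matrix()@T0[:3,:3]; print("arm plane",A.round(3),s["joints"])
for f in(1,-1):
    G=grasp(-10,130,f); az=np.arctan2(G[1,3],G[0,3]); print(f,G.round(2).tolist(),az,delta(T0,G)); 
    print((R.from_euler('z',-az).as_matrix()@G[:3,:3]).round(2))
ct=viewer.calibration("top")
# ground points for mug, jar, can, green etc at approx heights
def ray(px,c,z):
    from scipy.optimize import fsolve
    return fsolve(lambda p:proj([p[0],p[1],z],c)[0]-px,[500,0])
for n,px,z in(("mug",(203,226),85),("jar",(358,204),90),("green",(402,320),80),("can",(150,208),100),("box",(480,135),150)): print(n,ray(px,ct,z))
E
```

```text
[[-0.00000e+00  2.79000e-01 -9.60000e-01  1.46461e+02]
 [ 1.00000e-03 -9.60000e-01 -2.79000e-01 -5.03924e+02]
 [-1.00000e+00 -1.00000e-03 -0.00000e+00  1.98369e+02]
 [ 0.00000e+00  0.00000e+00  0.00000e+00  1.00000e+00]]
arm plane [[-0.001  0.975  0.222]
 [ 0.     0.222 -0.975]
 [-1.    -0.001 -0.   ]] [-1.51142770e+00  3.13321924e-01  1.49825444e+00  1.22028706e-05
  1.33100449e+00 -2.23407128e-01]
1 [[0.41, -0.26, 0.88, 564.88], [0.11, 0.97, 0.23, 86.62], [-0.91, -0.0, 0.42, 177.59], [0.0, 0.0, 0.0, 1.0]] 0.15216084761300802 [ 2.130e+01 -4.503e+02 -5.666e+02 -1.746e+02 -5.000e-01  3.870e+01]
[[ 0.42 -0.11  0.9 ]
 [ 0.05  0.99  0.1 ]
 [-0.91 -0.    0.42]]
-1 [[0.41, 0.26, -0.88, 564.88], [0.11, -0.97, -0.23, 86.62], [-0.91, 0.0, -0.42, 177.59], [0.0, 0.0, 0.0, 1.0]] 0.15216084761300802 [ 2.130e+01 -4.503e+02 -5.666e+02  1.200e+00  2.500e+01  3.000e-01]
[[ 0.42  0.11 -0.9 ]
 [ 0.05 -0.99 -0.1 ]
 [-0.91  0.   -0.42]]
mug [572.78957323 273.68668762]
jar [668.11227712 -68.06389467]
green [ 422.21493831 -191.57556482]
can [595.21913701 396.2092617 ]
box [ 844.703265   -318.96138606]
```

Call:
carry_out:
  deltas:
    - [-1, -10, -35, -45, 0, 0, 0]
    - [-1, -20, -70, -90, 0, 0, 0]
    - [-1, -30, -105, -135, 0, 0, 0]
    - [-1, -30, -145, -185, 0, 0, 0]
    - [-1, -30, -185, -235, 0, 0, 0]
  newtons: 100

```text
time_s: 0.78
eef_pos: [319.5, -261.7, 228.9]
ee_rot: [0.1, 0.7, 0.099, -0.7]
force: [-0.2, -0.7, 0.2]
grip_width: 0.996
```

Call:
carry_out:
  deltas:
    - [-1, 0, -37, -47, 0, 3, 0]
    - [-1, 0, -75, -95, 0, 6, 0]
    - [-1, 0, -110, -140, 0, 9, 0]
    - [-1, 0, -147, -185, 0, 12, 0]
    - [-1, 0, -185, -235, 0, 15, 0]

```text
time_s: 1.4
eef_pos: [493.4, -18.8, 228.9]
ee_rot: [0.086, 0.786, 0.112, -0.602]
force: [0.5, -0.7, -0.2]
grip_width: 1.002
```

```bash
python3 - <<'E'
from h import *
from rig import ctrl
s=ctrl.sense(); print(s["time_s"],s["eef_pos"],s["joints"].round(2),delta(tool(s),grasp(-10,140,-1)))
E
```

```text
1.4 [493.42326733 -18.77440409 228.92465447] [-0.37  0.07  1.74  0.18  1.13  0.86] [ 65.3 -81.4 -79.5   1.1   9.9   0.4]
```

Call:
carry_out:
  deltas:
    - [-1, 13, -20, -20, 0, 3, 0]
    - [-1, 30, -40, -40, 0, 6, 0]
    - [-1, 45, -60, -60, 1, 10, 0]
    - [-1, 65, -81, -79, 1, 10, 0]
    - [-1, 65, -81, -79, 1, 10, 0]

```text
time_s: 2.02
eef_pos: [559.1, 84.7, 185.1]
ee_rot: [0.069, 0.835, 0.115, -0.534]
force: [0.3, -0.1, 0.1]
grip_width: 0.998
```

```bash
python3 - <<'E'
from h import *
from rig import ctrl,viewer
import cv2
s=ctrl.sense(); T=tool(s); print(s["time_s"],delta(T,grasp(-10,140,-1)))
c=viewer.calibration("wrist"); C=camT(c,s); im=viewer.capture("wrist")[...,::-1].copy()
P=ap(well(*W),np.vstack([RIM,[[30,-7,76],[30,7,76],[-50,7,76],[-50,-7,76]]])); p=proj(P,c,C); print(p.round(0))
cv2.imwrite("pics/w1raw.png",im)
for q in p: cv2.circle(im,tuple(int(v) for v in q.round()),3,(0,0,255),1)
cv2.imwrite("pics/w1.png",im)
E
```

```text
2.025 [-0.6 -0.3 -2.3  0.2  0.1  0.5]
[[244.  91.]
 [401.  91.]
 [385. 308.]
 [258. 307.]
 [331. 186.]
 [312. 186.]
 [312. 286.]
 [330. 286.]]
```

View pics/w1.png

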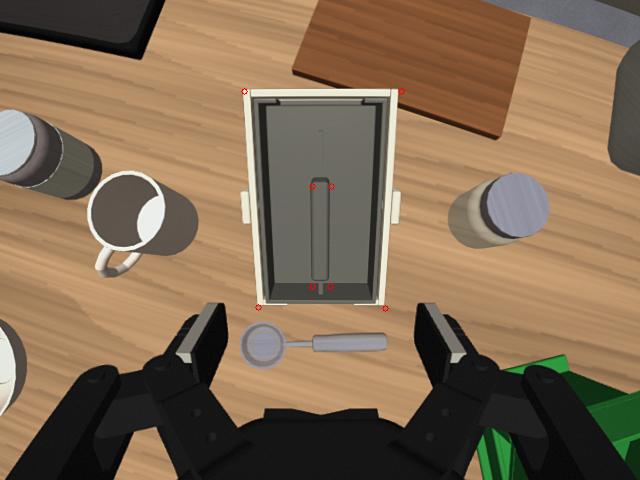

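Choice confirmed: white stand with grey insert, scoop at the top (320,100). The rim corners are about (244,90), (398,90), (383,304), (258,304). The bar runs from (320,179) to (320,281) and is well centred.

```bash
python3 - <<'E'
from h import *
from rig import viewer,ctrl
from scipy.optimize import least_squares
c=viewer.calibration("wrist"); s=ctrl.sense(); C=camT(c,s)
pw=np.array([[244,90],[398,90],[383,304],[258,304],[320,179],[320,281]])
def res(v):
    h=v[3]; return (proj(ap(well(*v[:3]),np.vstack([RIM,[[h+40,0,76],[h-40,0,76]]])),c,C)-pw).ravel()
r=least_squares(res,[*W,-8],x_scale=[10,10,.1,10]); print(r.x,res(r.x).reshape(-1,2).round(1).tolist())
E
```

```text
[ 6.28908556e+02  1.03932406e+02  2.63947038e-01 -7.71942795e+00] [[-1.1, -1.2], [0.8, -1.1], [0.9, 1.6], [-0.9, 1.0], [0.2, 0.5], [0.1, -0.6]]
```

```bash
sed -i 's/^W=.*/W=(628.5,103.8,.263)/' h.py; python3 - <<'E'
from h import *
from rig import ctrl
s=ctrl.sense(); print(delta(tool(s),grasp(-8,46,-1)))
E
```

```text
[94.9 -0.5 -6.1  0.1  0.1  0.5]
```

Call:
carry_out:
  deltas:
    - [-1, 20, -0.5, -6, 0, 0, 0.5]
    - [-1, 45, -0.5, -6, 0, 0, 0.5]
    - [-1, 70, -0.5, -6, 0, 0, 0.5]
    - [-1, 90, -0.5, -6, 0, 0, 0.5]
    - [-0.5, 95, -0.5, -6, 0, 0, 0.5]
  newtons: 40

```text
time_s: 2.7
eef_pos: [603.0, 95.6, 102.3]
ee_rot: [0.071, 0.836, 0.11, -0.533]
force: [-0.3, 0.1, -0.2]
grip_width: 0.813
```

Call:
carry_out:
  deltas:
    - [1, 0, 0, 0, 0, 0, 0]
    - [1, 0, 0, 0, 0, 0, 0]
    - [1, 0, 0, 0, 0, 0, 0]
    - [1, 0, 0, 0, 0, 0, 0]
    - [1, 0, 0, 0, 0, 0, 0]

```text
time_s: 3.32
eef_pos: [603.2, 96.3, 103.0]
ee_rot: [0.071, 0.836, 0.11, -0.533]
force: [-0.2, -0.1, -0.2]
grip_width: 0.0
```

```bash
cat > st.py <<'E'
from h import *
from rig import ctrl
def st():
    s=ctrl.sense(); T=tool(s); L=np.linalg.inv(well(*W))@T
    print("t",round(s["time_s"],2),"tcp in well",L[:3,3].round(2),"F well",(well(*W)[:3,:3].T@s["force"]).round(1),"Mw",s["wrist_torque"].round(2),"w",round(s["grip_width"],3),"q6",s["joints"][5].round(2)); return s,T
if __name__=="__main__":
    s,T=st(); f=-1 if s["joints"][5]>0 else 1; L=np.linalg.inv(well(*W))@T
    print("rot err",delta(T,grasp(*L[[0,2],3],f))[3:])
E
python3 st.py
```

```text
t 3.33 tcp in well [-7.44 -0.65 46.53] F well [-0.3 -0.  -0.1] Mw [-0.02  0.17  0.01] w 0.0 q6 1.01
rot err [ 0.  -0.  -0.1]
```

```bash
python3 - <<'E'
from rig import viewer
import cv2,numpy as np
a=viewer.capture("wrist")[...,::-1]; b=viewer.capture("side")[180:340,180:360,::-1]
cv2.imwrite("pics/w2.png",np.hstack([cv2.resize(a,(460,345)),cv2.resize(b,(340,302))[:,:].copy() if 0 else cv2.copyMakeBorder(cv2.resize(b,(340,302),interpolation=cv2.INTER_CUBIC),0,43,0,0,0)]))
E
```

```text
(no output)
```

View pics/w2.png

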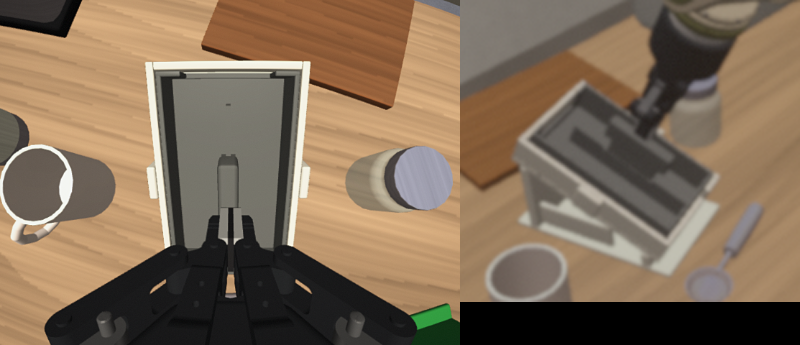

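```bash
python3 - <<'E'
from h import *
from rig import viewer,ctrl
import cv2
s=ctrl.sense(); T=tool(s); c=viewer.calibration("wrist"); cs=viewer.calibration("side")
pts=ap(T,[[0,0,0],[-19,0,0],[-54,0,0]]); print("wrist",proj(pts,c,camT(c,s)),"side",proj(pts,cs))
bar=ap(well(*W),[[32,0,76],[-48,0,76],[32,0,50],[-48,0,50]]); print("bar",proj(bar,c,camT(c,s)),proj(bar,cs))
a=viewer.capture("wrist")[190:390,220:420,::-1]; b=viewer.capture("side")[220:290,240:310,::-1]
f=lambda i:cv2.resize(i,(400,400),interpolation=cv2.INTER_CUBIC)
cv2.imwrite("pics/w3.png",np.hstack([f(a),f(b)]))
E
```

```text
wrist [[321.36138979 278.47869761]
 [321.48559633 294.43175241]
 [321.79499988 334.24853663]] side [[271.30421898 259.77118419]
 [274.12382991 254.2102423 ]
 [279.53477343 243.53849437]]
bar [[320.4097303  228.25959925]
 [320.27589911 370.76466594]
 [320.28068538 213.61860501]
 [320.17942821 341.16507035]] [[259.61196001 240.03916945]
 [292.03328282 262.75072273]
 [256.01811972 247.94184034]
 [287.7942929  270.25065966]]
```

View pics/w3.png

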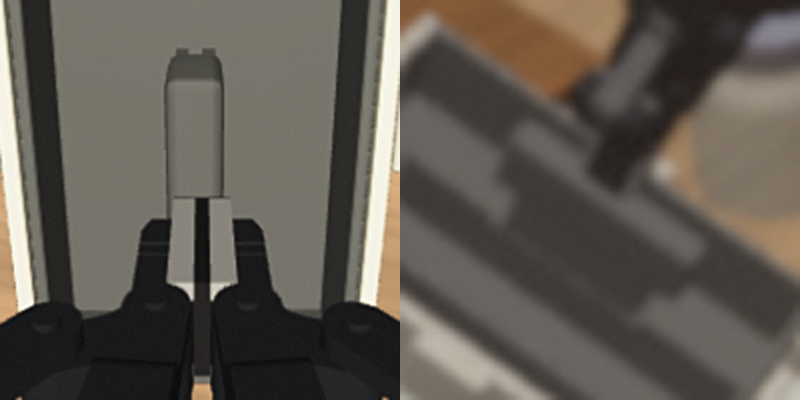

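```bash
python3 - <<'E'
from h import *
from rig import viewer,ctrl
s=ctrl.sense(); T=tool(s); c=viewer.calibration("wrist"); cs=viewer.calibration("side")
for x in(0,-13,-19,-30):
  for z in(-11,0,11): 
    pts=ap(T,[[x,0,z]]); print(x,z,"wrist",proj(pts,c,camT(c,s)).round(1),"side",proj(pts,cs).round(1))
print(proj(ap(T,[[-13,42,-11],[-13,42,11],[0,42,-11]]),c,camT(c,s)))
print(s["tau"].round(1))
E
```

```text
0 -11 wrist [[321.4 260.9]] side [[267.  256.7]]
0 0 wrist [[321.4 278.5]] side [[271.3 259.8]]
0 11 wrist [[321.3 295.4]] side [[275.7 262.9]]
-13 -11 wrist [[321.5 270.4]] side [[268.8 252.9]]
-13 0 wrist [[321.4 289.1]] side [[273.2 256. ]]
-13 11 wrist [[321.4 306.9]] side [[277.6 259.1]]
-19 -11 wrist [[321.5 275.3]] side [[269.7 251.1]]
-19 0 wrist [[321.5 294.4]] side [[274.1 254.2]]
-19 11 wrist [[321.5 312.7]] side [[278.6 257.3]]
-30 -11 wrist [[321.6 285.2]] side [[271.3 247.8]]
-30 0 wrist [[321.6 305.2]] side [[275.8 250.9]]
-30 11 wrist [[321.5 324.4]] side [[280.3 254.1]]
[[400.63483632 270.31939857]
 [397.35996464 306.62943986]
 [395.43238549 260.78740977]]
[ -0.  -41.  -22.8   0.4  -1.    0. ]
```

Both cameras show the shut fingertips about 28 mm behind the reported TCP: wrist row 289 against 261 expected, side (277,252) against (271,260). The jaws therefore closed above the bar. I'll open, go about 27 mm deeper while watching the force, and grip again.

Call:
carry_out:
  deltas:
    - [-0.4, 0, 0, 0, 0, 0, 0]
    - [-0.4, 0, 0, 0, 0, 0, 0]
    - [-0.4, 5, 0.5, 0, 0, 0, 0]
    - [-0.4, 12, 0.5, 0, 0, 0, 0]
    - [-0.4, 18, 0.5, 0, 0, 0, 0]

```text
time_s: 4.15
eef_pos: [610.7, 97.8, 85.9]
ee_rot: [0.071, 0.836, 0.11, -0.533]
force: [-0.3, 0.2, 0.1]
grip_width: 0.697
```

Call:
carry_out:
  deltas:
    - [-0.4, 3, 0, 0, 0, 0, 0]
    - [-0.4, 6, 0, 0, 0, 0, 0]
    - [-0.4, 9, 0, 0, 0, 0, 0]
    - [-0.4, 9, 0, 0, 0, 0, 0]
    - [-0.4, 9, 0, 0, 0, 0, 0]

```text
time_s: 4.78
eef_pos: [614.4, 98.7, 78.6]
ee_rot: [0.071, 0.836, 0.11, -0.533]
force: [0.4, -0.3, 0.2]
grip_width: 0.699
```

Call:
carry_out:
  deltas:
    - [1, 0, 0, 0, 0, 0, 0]
    - [1, 0, 0, 0, 0, 0, 0]
    - [1, 0, 0, 0, 0, 0, 0]
    - [1, 0, 0, 0, 0, 0, 0]
    - [1, 0, 0, 0, 0, 0, 0]

```text
time_s: 5.4
eef_pos: [614.0, 99.3, 78.6]
ee_rot: [0.071, 0.836, 0.11, -0.533]
force: [-4.6, 3.8, 4.5]
grip_width: 0.156
```

```bash
python3 st.py; python3 - <<'E'
from rig import viewer
import cv2,numpy as np
a=viewer.capture("wrist")[190:390,220:420,::-1]; b=viewer.capture("side")[220:290,240:310,::-1]
f=lambda i:cv2.resize(i,(400,400),interpolation=cv2.INTER_CUBIC)
cv2.imwrite("pics/w4.png",np.hstack([f(a),f(b)]))
E
```

```text
t 5.4 tcp in well [-7.61 -0.55 19.66] F well [-1.2  4.8  5.6] Mw [0.62 0.52 0.45] w 0.156 q6 1.0
rot err [ 0.1  0.  -0.1]
```

Call:
carry_out:
  deltas:
    - [1, 0, -0.5, 0, 0, 0, 0]
    - [1, -1, -0.5, 0, 0, 0, 0]
    - [1, -3, -0.5, 0, 0, 0, 0]
    - [1, -5, -0.5, 0, 0, 0, 0]
    - [1, -5, -0.5, 0, 0, 0, 0]
  newtons: 100

```text
time_s: 6.12
eef_pos: [611.3, 98.8, 81.8]
ee_rot: [0.071, 0.835, 0.11, -0.534]
force: [1.8, 3.4, -7.4]
grip_width: 0.141
```

```bash
python3 st.py
```

```text
t 6.12 tcp in well [-8.67 -0.37 23.72] F well [-0.8  2.8 -7.8] Mw [0.53 0.74 0.39] w 0.141 q6 1.01
rot err [ 0.   0.1 -0.1]
```

Call:
carry_out:
  deltas:
    - [1, -3, -0.3, 0, 0, 0, 0]
    - [1, -6, -0.3, 0, 0, 0, 0]
    - [1, -9, -0.3, 0, 0, 0, 0]
    - [1, -14, -0.3, 0, 0, 0, 0]
    - [1, -20, -0.3, 0, 0, 0, 0]

```text
time_s: 6.75
eef_pos: [604.2, 96.3, 101.9]
ee_rot: [0.072, 0.837, 0.11, -0.532]
force: [-0.1, 0.2, -3.7]
grip_width: 0.139
```

```bash
python3 st.py
```

```text
t 6.75 tcp in well [-6.98 -0.97 45.09] F well [-1.6  0.2 -3.3] Mw [-0.14  0.49  0.02] w 0.139 q6 1.01
rot err [ 0.  -0.1 -0.2]
```

Call:
carry_out:
  deltas:
    - [1, -10, 0, 0, 0, 0, 0]
    - [1, -25, 0, 0, 0, 0, 0]
    - [1, -40, 0, 0, 0, 0, 0]
    - [1, -55, 0, 0, 0, 0, 0]
    - [1, -60, 0, 0, 0, 0, 0]

```text
time_s: 7.38
eef_pos: [579.4, 90.1, 156.9]
ee_rot: [0.071, 0.837, 0.11, -0.532]
force: [-0.7, -0.2, -3.7]
grip_width: 0.135
```

```bash
python3 st.py; python3 - <<'E'
from rig import viewer
import cv2,numpy as np
a=viewer.capture("wrist")[...,::-1]; b=viewer.capture("side")[170:330,180:360,::-1]
cv2.imwrite("pics/w5.png",np.hstack([cv2.resize(a,(460,345)),cv2.copyMakeBorder(cv2.resize(b,(340,302),interpolation=cv2.INTER_CUBIC),0,43,0,0,0)]))
E
```

```text
t 7.38 tcp in well [ -6.89  -0.45 105.73] F well [-2.2 -0.  -3. ] Mw [-0.09  0.55 -0.01] w 0.135 q6 1.03
rot err [ 0.  -0.1 -0.2]
```

View pics/w5.png

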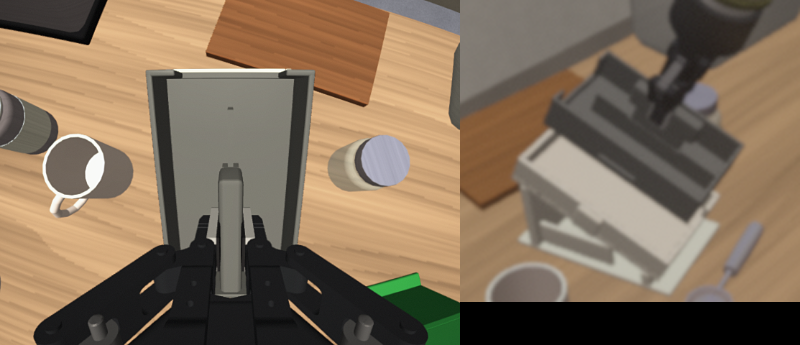

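Lifted clear: the wrist view shows the tray in the fingers with its scoop at the top, and the side view shows the well empty. Now the half turn, clear of the mug and jar by about 30 mm in plan.

Call:
carry_out:
  deltas:
    - [1, -2, 0, 0, -9, 0, 0]
    - [1, -5, 0, 0, -18, 0, 0]
    - [1, -8, 0, 0, -27, 0, 0]
    - [1, -10, 0, 0, -36, 0, 0]
    - [1, -10, 0, 0, -45, 0, 0]

```text
time_s: 8.1
eef_pos: [575.2, 89.2, 164.0]
ee_rot: [0.388, 0.744, 0.307, -0.449]
force: [0.2, -0.6, -3.8]
grip_width: 0.144
```

Call:
carry_out:
  deltas:
    - [1, 0, 0, 0, -9, 0, 0]
    - [1, 0, 0, 0, -18, 0, 0]
    - [1, 0, 0, 0, -27, 0, 0]
    - [1, 0, 0, 0, -36, 0, 0]
    - [1, 0, 0, 0, -45, 0, 0]

```text
time_s: 8.72
eef_pos: [575.2, 89.3, 163.8]
ee_rot: [0.643, 0.539, 0.456, -0.298]
force: [-0.6, -0.2, -3.8]
grip_width: 0.139
```

Call:
carry_out:
  deltas:
    - [1, 0, 0, 0, -9, 0, 0]
    - [1, 0, 0, 0, -18, 0, 0]
    - [1, 0, 0, 0, -27, 0, 0]
    - [1, 0, 0, 0, -36, 0, 0]
    - [1, 0, 0, 0, -45, 0, 0]

```text
time_s: 9.35
eef_pos: [575.2, 89.3, 163.8]
ee_rot: [0.8, 0.252, 0.535, -0.101]
force: [-0.5, -0.0, -3.3]
grip_width: 0.144
```

Call:
carry_out:
  deltas:
    - [1, 0, 0, 0, -9, 0, 0]
    - [1, 0, 0, 0, -18, 0, 0]
    - [1, 0, 0, 0, -27, 0, 0]
    - [1, 0, 0, 0, -36, 0, 0]
    - [1, 0, 0, 0, -45, 0, 0]

```text
time_s: 9.98
eef_pos: [575.2, 89.3, 163.9]
ee_rot: [0.836, -0.073, 0.533, 0.111]
force: [0.5, -0.4, -3.8]
grip_width: 0.143
```

```bash
python3 st.py; python3 - <<'E'
from h import *
from rig import ctrl
s=ctrl.sense(); print(delta(tool(s),grasp(-7,116,1,y=-.4)),s["joints"].round(2))
E
```

```text
t 9.97 tcp in well [ -7.89  -0.16 113.86] F well [-1.3 -0.5 -3.6] Mw [-0.16  0.53  0.02] w 0.143 q6 -2.11
rot err [ 0.3 -0.1  0.1]
[-2.1 -0.3  0.9  0.3 -0.1  0.1] [-0.13  0.24  1.77  0.24  0.74 -2.11]
```

```bash
python3 - <<'E'
from h import *
from rig import ctrl,viewer
import cv2
s=ctrl.sense(); c=viewer.calibration("wrist"); C=c["T_tool_cam"]
im=viewer.capture("wrist")[...,::-1].copy(); cv2.imwrite("pics/w6raw.png",im)
q=lambda X,Y,Z,t:[19.7-Z,-Y,-(X-t)]
for t in(-10,0,10):
    P=np.array([q(90,52,40,t),q(90,-52,40,t),q(90,30,14,t),q(-90,52,40,t)]); print(t,proj(P,c,C).round(1).tolist())
# well rim in view
P=ap(well(*W),RIM); print("rim",proj(P,c,camT(c,s)).round(0).tolist())
cv2.imwrite("pics/w6.png",cv2.resize(im[40:340,120:520],(800,600),interpolation=cv2.INTER_CUBIC))
E
```

```text
-10 [[198.2, 83.7], [440.7, 83.8], [259.7, 88.9], [234.1, 408.9]]
0 [[200.5, 108.2], [438.5, 108.2], [260.7, 109.8], [235.7, 421.0]]
10 [[202.7, 131.8], [436.3, 131.9], [261.6, 130.2], [237.3, 432.5]]
rim [[387.0, 340.0], [253.0, 340.0], [237.0, 115.0], [405.0, 116.0]]
```

View pics/w6.png

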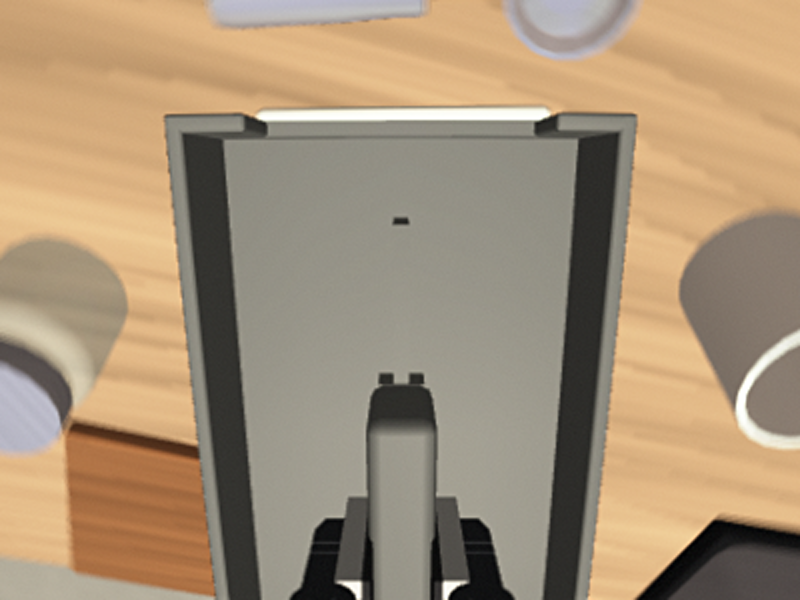

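The scoop's corner tops show at full-image (202,97) and (437,97). That puts the insert's centre about 4.6 mm down-slope of the TCP (±3 mm), with y centred and the scoop now down-slope. Next I tip the low end 5° down, enter up-slope of centre, feel for the lower wall, then level and press.

```bash
cat >> h.py <<'E'
def ins(ex,ez,pitch,t=-4.6,d=19.7,y=0.):
    "TCP pose so that the insert's lower bottom edge is at well (ex,ez), nose down by pitch deg"
    A=R.from_euler('y',-pitch,degrees=True).as_matrix(); p=np.array([ex,y,ez])+A@np.array([90-t,0,d])
    return grasp(p[0],p[2],1,pitch=-pitch,y=y)
E
python3 - <<'E'
from h import *
from rig import ctrl
s=ctrl.sense(); T=tool(s)
L=[("hover",ins(-86,50,5)),("in",ins(-86,19,5)),("shift",ins(-95,19,5)),("level",ins(-95,19,0)),("down",ins(-95,13,0))]
for n,G in L: print(n,delta(T,G)); T=G
E
```

```text
hover [36.   0.  14.5  0.7 -5.1  0.1]
in [30.9 -0.  -2.7 -0.  -0.  -0. ]
shift [-0.8  0.  -9.  -0.  -0.  -0. ]
level [ 8.3  0.   1.4 -0.   5.  -0. ]
down [ 6. -0.  0. -0.  0. -0.]
```

Call:
carry_out:
  deltas:
    - [1, 8, 0, 4, 0.3, -1, 0]
    - [1, 16, 0, 8, 0.7, -2, 0]
    - [1, 26, 0, 12, 0.7, -4, 0]
    - [1, 36, 0, 14.5, 0.7, -5, 0]
    - [1, 36, 0, 14.5, 0.7, -5, 0]

```text
time_s: 10.65
eef_pos: [602.4, 96.6, 136.7]
ee_rot: [0.859, -0.06, 0.497, 0.109]
force: [-0.9, -0.0, -4.3]
grip_width: 0.142
```

Call:
carry_out:
  deltas:
    - [1, 6, 0, -0.5, 0, 0, 0]
    - [1, 12, 0, -1, 0, 0, 0]
    - [1, 18, 0, -1.5, 0, 0, 0]
    - [1, 25, 0, -2, 0, 0, 0]
    - [1, 25, 0, -2, 0, 0, 0]

```text
time_s: 11.28
eef_pos: [613.0, 99.4, 114.7]
ee_rot: [0.859, -0.061, 0.497, 0.11]
force: [-0.9, -0.4, -3.7]
grip_width: 0.14
```

```bash
python3 - <<'E'
from st import *
s,T=st(); print("to in",delta(T,ins(-86,19,5)))
from rig import viewer
import cv2
im=viewer.capture("wrist")[...,::-1]; cv2.imwrite("pics/w7raw.png",im)
cv2.imwrite("pics/w7.png",cv2.resize(im[40:340,120:520],(800,600),interpolation=cv2.INTER_CUBIC))
E
```

```text
t 11.28 tcp in well [ 6.83 -0.24 52.75] F well [-2.4 -0.2 -2.9] Mw [-0.16  0.57 -0.  ] w 0.14 q6 -2.21
to in [ 5.8  0.2 -0.8 -0.7 -0.1  0.1]
```

View pics/w7.png

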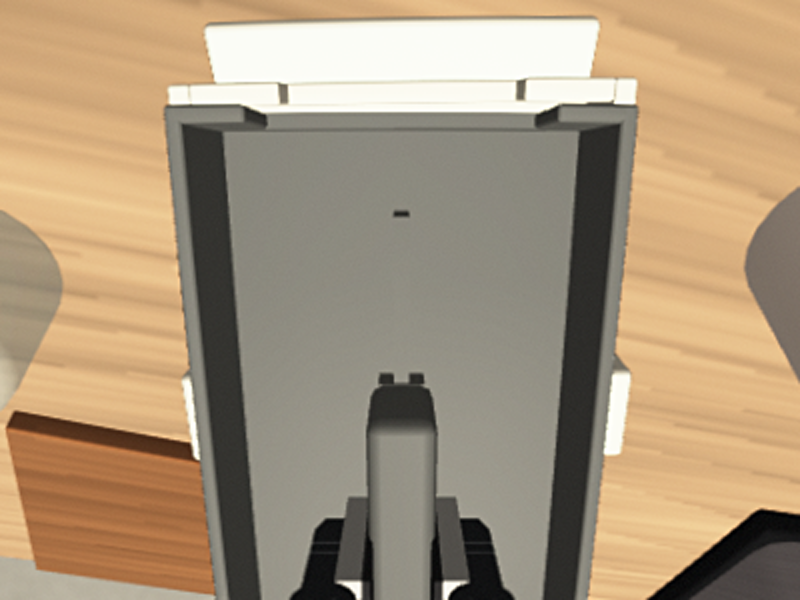

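Call:
carry_out:
  deltas:
    - [1, 0, 0, 1, -0.6, 0, 0]
    - [1, 0, 0, 1, -0.6, 0, 0]
    - [1, 2, 0, 1, -0.6, 0, 0]
    - [1, 4, 0, 1, -0.6, 0, 0]
    - [1, 6, 0, 1, -0.6, 0, 0]

```text
time_s: 11.95
eef_pos: [616.9, 100.3, 110.5]
ee_rot: [0.859, -0.066, 0.496, 0.112]
force: [0.6, 0.2, -3.9]
grip_width: 0.142
```

```bash
python3 - <<'E'
from st import *
s,T=st(); print("to in",delta(T,ins(-86,19,5)))
E
```

```text
t 11.95 tcp in well [ 8.68 -0.34 47.27] F well [-1.1  0.  -3.8] Mw [-0.14  0.66  0.  ] w 0.142 q6 -2.22
to in [ 0.2  0.3 -2.2 -0.1 -0.   0.1]
```

Call:
carry_out:
  deltas:
    - [1, 2, 0, -1, 0, 0, 0]
    - [1, 2, 0, -2, 0, 0, 0]
    - [1, 2, 0, -3, 0, 0, 0]
    - [1, 2, 0, -4, 0, 0, 0]
    - [1, 2, 0, -5, 0, 0, 0]

```text
time_s: 12.58
eef_pos: [614.0, 99.4, 107.0]
ee_rot: [0.859, -0.066, 0.495, 0.112]
force: [2.2, 2.5, -1.3]
grip_width: 0.139
```

```bash
python3 st.py
```

```text
t 12.57 tcp in well [ 4.48 -0.45 45.31] F well [ 2.   1.9 -2.3] Mw [0.18 0.1  0.11] w 0.139 q6 -2.24
rot err [-0.1  5.1  0.2]
```

Call:
carry_out:
  deltas:
    - [1, 0, 0, -1, 0, 0, 0]
    - [1, 0, 0, -2, 0, 0, 0]
    - [1, 0, 0, -3, 0, 0, 0]
    - [1, 0, 0, -4, 0, 0, 0]
    - [1, 0, 0, -5, 0, 0, 0]

```text
time_s: 13.2
eef_pos: [609.4, 98.3, 104.0]
ee_rot: [0.859, -0.066, 0.496, 0.112]
force: [2.2, 1.9, -1.3]
grip_width: 0.143
```

```bash
python3 st.py; python3 - <<'E'
from rig import viewer
import cv2
im=viewer.capture("wrist")[...,::-1]; cv2.imwrite("pics/w8raw.png",im)
# insert corner row by template from w7
o=cv2.imread("pics/w7raw.png"); t=o[85:115,195:260]
for n in("w6raw","w8raw"):
    r=cv2.matchTemplate(cv2.imread(f"pics/{n}.png")[60:150,180:280],t,cv2.TM_CCOEFF_NORMED); print(n,cv2.minMaxLoc(r)[1::2], "ref (15,25)")
b=o[185:200,298:335]; r=cv2.matchTemplate(im[150:240,280:350].copy(),b,cv2.TM_CCOEFF_NORMED); print("bar posts",cv2.minMaxLoc(r)[1::2],"ref (18,35)")
E
```

```text
t 13.2 tcp in well [-1.1  -0.39 44.6 ] F well [ 1.8  1.2 -2.3] Mw [0.14 0.1  0.15] w 0.143 q6 -2.25
rot err [-0.1  5.   0.1]
w6raw (0.8617199063301086, (15, 29)) ref (15,25)
w8raw (0.949159562587738, (16, 38)) ref (15,25)
bar posts (0.4726635217666626, (18, 38)) ref (18,35)
```

```bash
python3 - <<'E'
from st import *
s,T=st(); print(delta(T,ins(-92,18,0,t=-1,y=.1)))
E
```

```text
t 13.25 tcp in well [-1.23 -0.38 44.56] F well [ 1.9  0.3 -1.4] Mw [0.08 0.13 0.15] w 0.139 q6 -2.25
[ 6.9  0.5 -0.4 -0.1  5.   0.1]
```

Call:
carry_out:
  deltas:
    - [1, 1, 0.5, 0, 0, 1, 0]
    - [1, 2.5, 0.5, 0, 0, 2, 0]
    - [1, 4, 0.5, 0, 0, 3, 0]
    - [1, 5.5, 0.5, -0.4, 0, 4, 0]
    - [1, 7, 0.5, -0.4, 0, 5, 0]

```text
time_s: 13.88
eef_pos: [612.5, 99.8, 97.8]
ee_rot: [0.836, -0.071, 0.533, 0.109]
force: [0.5, 1.8, -0.7]
grip_width: 0.14
```

```bash
python3 st.py; python3 - <<'E'
from rig import viewer
import cv2
im=viewer.capture("wrist")[...,::-1]; cv2.imwrite("pics/w9raw.png",im)
cv2.imwrite("pics/w9.png",cv2.resize(im[40:340,120:520],(800,600),interpolation=cv2.INTER_CUBIC))
E
```

```text
t 13.88 tcp in well [-0.64  0.29 37.62] F well [ 0.5  1.6 -1. ] Mw [ 0.3  -0.1   0.27] w 0.14 q6 -2.11
rot err [-0.1 -0.   0.1]
```

View pics/w9.png

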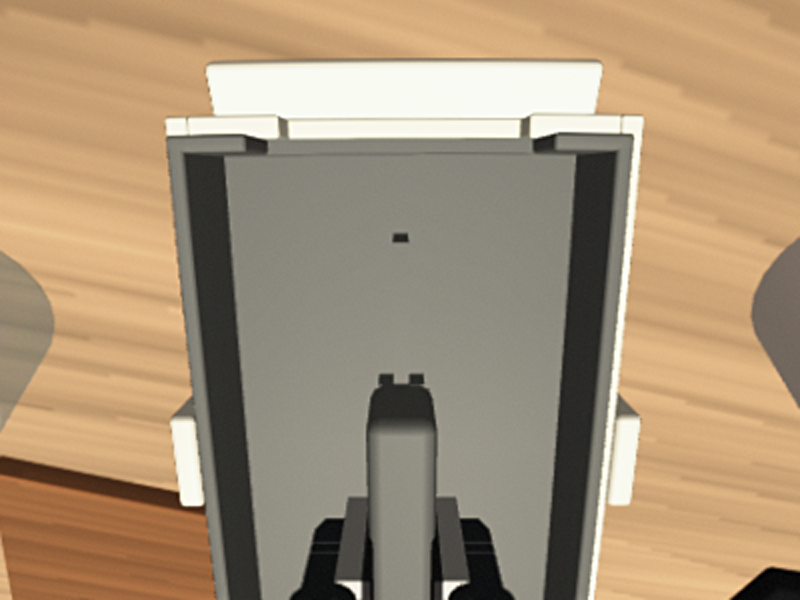

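The tray is level and inside the well. The lower rim shows just past the scoop end, but the right rim is more visible (633–642) than the left (165–168). It sits about 1 mm too far to −y, which agrees with Fy = +1.6 N. I'll centre it and go down.

Call:
carry_out:
  deltas:
    - [1, 0, 0.9, 0, 0, 0, 0]
    - [1, 0, 0.9, 0, 0, 0, 0]
    - [1, 1, 0.9, 0, 0, 0, 0]
    - [1, 2, 0.9, 0, 0, 0, 0]
    - [1, 3, 0.9, 0, 0, 0, 0]

```text
time_s: 14.55
eef_pos: [613.4, 100.8, 95.0]
ee_rot: [0.836, -0.071, 0.533, 0.109]
force: [2.0, 1.5, -1.1]
grip_width: 0.148
```

```bash
python3 st.py
```

```text
t 14.55 tcp in well [-0.86  1.06 34.55] F well [ 1.6  1.  -2. ] Mw [-0.04  0.05  0.12] w 0.148 q6 -2.11
rot err [-0.1 -0.   0.1]
```

Call:
carry_out:
  deltas:
    - [1, 1, 0.3, 0, 0, 0, 0]
    - [1, 2, 0.3, 0, 0, 0, 0]
    - [1, 3, 0.3, 0, 0, 0, 0]
    - [1, 4, 0.3, 0, 0, 0, 0]
    - [1, 5, 0.3, 0, 0, 0, 0]

```text
time_s: 15.18
eef_pos: [615.4, 101.6, 91.2]
ee_rot: [0.836, -0.071, 0.532, 0.109]
force: [-4.4, -0.2, 7.5]
grip_width: 0.14
```

```bash
python3 st.py
```

```text
t 15.18 tcp in well [-0.48  1.23 30.25] F well [-0.8  1.   8.6] Mw [-0.24  0.54  0.02] w 0.14 q6 -2.11
rot err [-0.1  0.   0.1]
```

Call:
carry_out:
  deltas:
    - [1, 1, 0, 0, 0, 0, 0]
    - [1, 2, 0, 0, 0, 0, 0]
    - [1, 3, 0, 0, 0, 0, 0]
    - [1, 4, 0, 0, 0, 0, 0]
    - [1, 5, 0, 0, 0, 0, 0]

```text
time_s: 15.8
eef_pos: [617.5, 102.2, 85.8]
ee_rot: [0.836, -0.071, 0.533, 0.109]
force: [0.7, -0.1, -0.3]
grip_width: 0.141
```

```bash
python3 st.py
```

```text
t 15.8 tcp in well [-0.81  1.35 24.44] F well [ 0.4 -0.3 -0.5] Mw [-0.06  0.06  0.13] w 0.141 q6 -2.12
rot err [-0.1  0.   0.1]
```

Call:
carry_out:
  deltas:
    - [1, 1, 0, 0, 0, 0, 0]
    - [1, 2, 0, 0, 0, 0, 0]
    - [1, 3, 0, 0, 0, 0, 0]
    - [1, 4, 0, 0, 0, 0, 0]
    - [1, 4, 0, 0, 0, 0, 0]

```text
time_s: 16.42
eef_pos: [618.7, 102.5, 81.8]
ee_rot: [0.836, -0.07, 0.533, 0.109]
force: [1.6, 1.3, -3.2]
grip_width: 0.143
```

```bash
python3 st.py
```

```text
t 16.43 tcp in well [-1.3   1.3  20.29] F well [ 0.3  0.9 -3.6] Mw [-0.02  0.14  0.07] w 0.143 q6 -2.12
rot err [-0.1 -0.1  0.1]
```

Call:
carry_out:
  deltas:
    - [1, 0.5, 0, 0, 0, 0, 0]
    - [1, 1, 0, 0, 0, 0, 0]
    - [1, 1.5, 0, 0, 0, 0, 0]
    - [1, 2, 0, 0, 0, 0, 0]
    - [1, 2, 0, 0, 0, 0, 0]

```text
time_s: 17.05
eef_pos: [620.6, 102.7, 82.1]
ee_rot: [0.837, -0.071, 0.532, 0.109]
force: [-6.7, -1.5, 11.1]
grip_width: 0.141
```

```bash
python3 st.py
```

```text
t 17.05 tcp in well [ 0.46  1.01 19.79] F well [-1.5  0.3 13. ] Mw [0.08 0.54 0.2 ] w 0.141 q6 -2.12
rot err [-0.1  0.1  0.2]
```

The floor is reached: 13 N upward at TCP z = 19.8 mm, against 19.7 mm when it was home at the start. I'll ease off and release.

Call:
carry_out:
  deltas:
    - [1, -1, 0, 0, 0, 0, 0]
    - [1, -1, 0, 0, 0, 0, 0]
    - [-0.4, -1, 0, 0, 0, 0, 0]
    - [-0.4, -1, 0, 0, 0, 0, 0]
    - [-0.4, -1, 0, 0, 0, 0, 0]

```text
time_s: 17.68
eef_pos: [619.3, 102.7, 81.1]
ee_rot: [0.836, -0.071, 0.533, 0.109]
force: [-0.8, 1.5, -0.0]
grip_width: 0.7
```

Call:
carry_out:
  deltas:
    - [-0.4, 0, 0, 0, 0, 0, 0]
    - [-0.4, -10, 0, 0, 0, 0, 0]
    - [-0.4, -30, 0, 0, 0, 0, 0]
    - [-0.4, -60, 0, 0, 0, 0, 0]
    - [-0.4, -90, 0, 0, 0, 0, 0]

```text
time_s: 18.3
eef_pos: [582.1, 92.8, 164.3]
ee_rot: [0.836, -0.071, 0.533, 0.109]
force: [0.3, 0.3, 0.5]
grip_width: 0.704
```

Call:
carry_out:
  deltas:
    - [-0.4, -15, 0, 0, 0, 0, 0]
    - [-0.4, -30, 0, 0, 0, 0, 0]
    - [-0.4, -30, 0, 0, 0, 0, 0]
    - [-0.4, -30, 0, 0, 0, 0, 0]
    - [-0.4, -30, 0, 0, 0, 0, 0]

```text
time_s: 18.92
eef_pos: [570.2, 89.8, 189.3]
ee_rot: [0.836, -0.07, 0.533, 0.109]
force: [0.0, -0.1, 0.6]
grip_width: 0.7
```

```bash
python3 st.py; python3 - <<'E'
from h import *
from rig import viewer,ctrl
import cv2
s=ctrl.sense(); c=viewer.calibration("wrist")
im=viewer.capture("wrist")[...,::-1].copy(); b=viewer.capture("side")[215:325,200:325,::-1]
T=well(*W)
for n,z in(("home",0),("stuck",13)): print(n,proj(ap(T,[[-91.5,52,40+z],[-91.5,-52,40+z],[88.5,52,40+z],[88.5,-52,40+z],[-91.5,0,14+z]]),c,camT(c,s)).round(0).tolist())
print("rim",proj(ap(T,RIM),c,camT(c,s)).round(0).tolist())
a=cv2.resize(im[60:400,150:490],(480,480),interpolation=cv2.INTER_CUBIC); b=cv2.resize(b,(320,282),interpolation=cv2.INTER_CUBIC)
cv2.imwrite("pics/w10.png",np.hstack([a,cv2.copyMakeBorder(b,0,198,0,0,0)]))
E
```

```text
t 18.93 tcp in well [ -1.33   1.65 138.84] F well [ 0.2 -0.1  0.5] Mw [-0.04  0.19  0.03] w 0.7 q6 -2.08
rot err [-0.1 -0.1  0.1]
home [[385.0, 115.0], [251.0, 115.0], [374.0, 317.0], [264.0, 317.0], [318.0, 115.0]]
stuck [[388.0, 114.0], [248.0, 114.0], [376.0, 325.0], [262.0, 324.0], [318.0, 115.0]]
rim [[382.0, 319.0], [256.0, 319.0], [241.0, 108.0], [396.0, 107.0]]
```

View pics/w10.png

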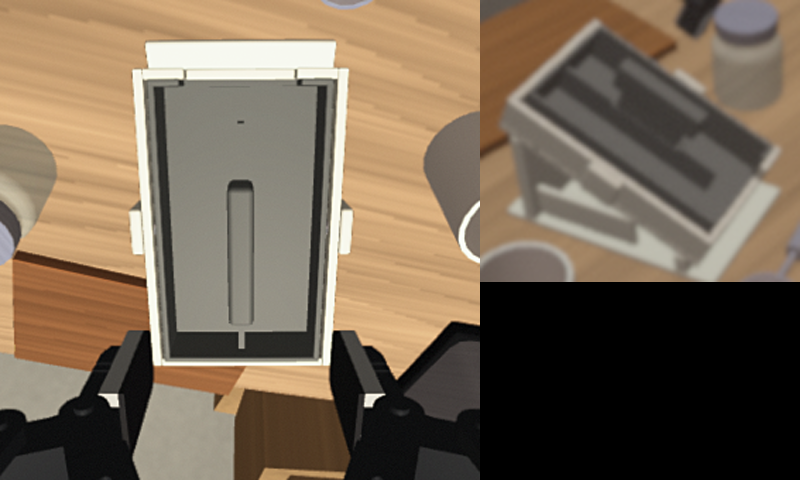

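The tray is inside the well with the scoop at the bottom of the slope. Its near-end width is about 130 px; home predicts about 131 and caught on the balls about 137. Nothing is touching it, so I'm handing in.

```bash
python3 -c "
from rig import order,ctrl
print(ctrl.sense()['force'].round(1)); print(order.finish_job())"
```

```text
[1.4 0.4 0.8]
the job is handed in; nothing more can be done
None
```

I lifted the insert out by its handle, turned it half round and put it back with the scooped end at the bottom of the slope. It was pushed past the catches to the floor and released. The job is handed in at about 19 s of the 51 s allowed; no verdict was reported.

**Seated:** On the floor it gave 13 N upward at TCP z = 19.8 mm in the well frame, against 19.7 mm when it was home at the start. The last wrist picture agrees: the near end measures about 130 px wide, where home predicts about 131 px and resting on the catches about 137 px.

**Clear of it:** The fingers had backed off about 120 mm and the wrist force was near noise level at hand-in. In the last side view the jar stood where it was. I did not check the other bystanders in a final full picture.

**What went wrong or disagreed:**
- **First grip:** it closed on nothing. The fingertips showed about 28 mm behind the reported TCP in both cameras, so I went 27 mm deeper and it held.
- **Handle play:** the tray crept about 2 mm down-slope on the handle while held. I found the lower wall by feel instead.
- **Off-centre by about 1 mm:** during insertion the picture and the side force both showed the tray 1 mm off, and I corrected it before pressing.

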